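# Nest the sampling pans with handles fanned

## Robot

A 7-joint arm with a two-finger parallel gripper is mounted at the origin on the work surface. World frame = base frame: x ahead of the robot, y to its left, z up, the work surface at z = 0. Lengths are in m, angles in rad, forces in N, time in s.
With the tool pointing down it reaches from about 0.425 to 0.875 m from the base axis. Payload 4.7 kg.
Tool frame: the origin (TCP) lies midway between the tips of the shut fingers; the grasp point (between the pads) lies 19 mm behind it (ctrl.grip_point_offset is the distance from the TCP to the grasp point, in m); z points along the fingers, y is the line along which they close (so a half turn about z gives the same grasp; the last joint's range is limited). The gripper opens to 87 mm and grips with 3 to 60 N. Pads are 19 mm wide; open, the fingers measure 117 mm over their backs; the gripper's body (75 mm by 190 mm) begins 51 mm behind the grasp point.
Start: joints at [1.228, 0.321, -0.07, 1.45, 0.023, 1.371, -0.057], TCP at [0.227, -0.609, 0.186] pointing down, gripper open.
Joint ranges: [-2.86, 2.86], [-0.3, 2.09], [-1.38, 1.24], [0.06, 2.45], [-1.56, 4.7], [0.09, 2.05], [-2.69, 2.69]. Speed limits (rad/s): [2.57, 2.57, 3.14, 3.14, 3.14, 3.14, 3.14].

## Interface

Orientations are given as a rotation vector (axis times angle).
In Python, from bench import ctrl gives the robot as it stands. The module is installed in compiled form; this text tells all that it offers.
- The arm moves only by the shell command python3 -m handwheel 'ROWS' [OPENING] [FORCE]. ROWS is JSON, a list of rows, each an object of numbers: "x", "y", "z": the shift along the tool's x, y, z in m; "wx", "wy", "wz": the turn, a rotation vector about the tool's x, y, z in degrees. A call has 1 to 10 rows; each row is the pose to reach, as a shift and turn from the pose commanded when the call began, along the tool's axes at that moment; what a row does not reach only later rows make up. A row lasts 1/12 s, in which the tool goes at most 41.7 mm and 7.16 degrees, less where a joint would pass 70% of its speed; a pose out of reach is approached as far as the arm can. A call with a gripper value outside its range is refused whole. OPENING is the finger opening in m, from 0 to 0.087, set as the call begins (- or left out, the last holds). The fingers move at their own pace and stop on an object; FORCE is the grip in N (left out, the last holds). Time passes only in rows, so rows that repeat a pose let the fingers close. It gives the time, the measured TCP pose, the force, the opening and the grip force at its end, in the units of the state.
- ctrl.get_state(): the state, without advancing time (a new reading comes with each control period).
- ctrl.get_image(name): name is "side" or "top"; returns a dict with "image" (400x640x3 uint8, red, green, blue), "K" (3x3 intrinsics, pixels), "k1" (the pictures are not rectified: a ray, as slopes to the right and down, at radius r is drawn at 1 + k1 r^2 times it, then the intrinsics apply), "world_to_cam" (4x4, takes a point from world to camera coordinates). Camera axes: x right, y down, z forward; pixel columns grow to the right and rows downward; lengths in m; the calibration is good to about 2 mm. A picture is of the moment at which its call begins. There is no depth.
- ctrl.close_job(): hands the job in; it is judged then, once.
The state is a dict: "time": time; "joint_positions": joint angles; "qd": joint speeds; "joint_torque": joint torques, N m; "position": TCP position; "tool_rot": TCP orientation; "ft_force": force on the tool from outside, world axes, zero at the start; "torque": the same for the moment, N m; "grip_width": opening from 0.0 (shut) to 1.0 (fully open); "grip_force": force on a finger pad.
Only numpy, scipy, OpenCV 4.12 (cv2) and the standard library are available. Lean on these libraries where they do the work, as an engineer would, in place of code of your own. Each camera call takes 0.05 s, during which the arm holds its last target. There are 200 camera calls.

## Task

Pack the three blue-handled steel sampling pans into one nest on the table: the medium pan flat on the bottom of the large one, the small pan flat on the bottom of the medium one. Fan the handles out to one side, either way round, each turned about 45 degrees on from the handle below it, so that no handle lies over another. Leave the orange-handled pan where it is; it belongs to another kit.

Things in the scene. Friction and masses are not known exactly. Their poses are not given: they have to be found in the camera images.
- large_pan: the large blue-handled round open steel pan, loose, upright on the table: 132 mm across the rim, 116 mm across the flat bottom, 36 mm high, bottom 4 mm thick. Origin: centre of its underside; z up, x from the axis out along its one level handle. Handle grip 16 mm wide and high, middle at rim height, from 70 to 120 mm from the axis. The lowest of the nest.
- medium_pan: the medium blue-handled round open steel pan, loose, upright on the table: 102 mm across the rim, 88 mm across the flat bottom, 44 mm high, bottom 4 mm thick. Origin: centre of its underside; z up, x from the axis out along its one level handle. Handle grip 16 mm wide and high, middle at rim height, from 70 to 120 mm from the axis. Sits 4 mm up in the large pan, 11 mm play all round. 120 to 190 g.
- small_pan: the small blue-handled round open steel pan, loose, upright on the table: 74 mm across the rim, 62 mm across the flat bottom, 52 mm high, bottom 4 mm thick. Origin: centre of its underside; z up, x from the axis out along its one level handle. Handle grip 16 mm wide and high, middle at rim height, from 70 to 120 mm from the axis. Sits 4 mm up in the medium pan, 10 mm play all round. 80 to 125 g.
- orange_pan: the orange-handled round open steel pan, loose, upright on the table: 88 mm across the rim, 74 mm across the flat bottom, 48 mm high, bottom 4 mm thick. Origin: centre of its underside; z up, x from the axis out along its one level handle. Handle grip 16 mm wide and high, middle at rim height, from 70 to 120 mm from the axis. Not part of the set: leave it alone.
- large_grip (a point): middle of the large pan's blue grip: 92 mm out from the pan's axis along x, 36 mm above its underside; axes as the pan's. The grip is 50 mm long along x, 16 mm wide and high; a thin strap (12 mm wide, 4 mm thick, 2 mm below rim level) joins it to the rim
- medium_grip (a point): middle of the medium pan's blue grip: 92 mm out from the pan's axis along x, 44 mm above its underside; axes as the pan's. The grip is 50 mm long along x, 16 mm wide and high; a thin strap (12 mm wide, 4 mm thick, 2 mm below rim level) joins it to the rim
- small_grip (a point): middle of the small pan's blue grip: 92 mm out from the pan's axis along x, 52 mm above its underside; axes as the pan's. The grip is 50 mm long along x, 16 mm wide and high; a thin strap (12 mm wide, 4 mm thick, 2 mm below rim level) joins it to the rim
There are look-alikes about, which are no part of the job. Leave any purple look-alike of the medium_pan alone.

How it is judged:
At the end, for the whole second after the job is handed in: Medium in large and small in medium: centred within 18 mm, underside 0 to 10 mm above that below, upright within 8 degrees, at rest, large on the table. Grip points 36 to 105 mm apart from pan to pan (45 degrees is 70), small to large over 75. Orange pan within 20 mm of its start (horizontal distance between medium_pan and large_pan below 0.018 m and z of medium_pan in the frame of large_pan between 0 and 0.01 m and horizontal distance between small_pan and medium_pan below 0.018 m and z of small_pan in the frame of medium_pan between 0 and 0.01 m and angle between each of large_pan, medium_pan, small_pan's own z axis and vertical below 0.14 rad and linear speed of each of large_pan, medium_pan, small_pan below 0.02 m/s and height (world z) of large_pan below 0.006 m and horizontal distance between medium_grip and large_grip between 0.036 and 0.105 m and horizontal distance between small_grip and medium_grip between 0.036 and 0.105 m and horizontal distance between small_grip and large_grip above 0.075 m and distance of orange_pan from where it was at the start of the episode below 0.02 m); the robot touches nothing.
It fails at once if the orange-handled pan is pushed or lifted from its place by more than 20 mm (distance of orange_pan from where it was at the start of the episode above 0.02 m).
It also fails if it takes over 67 s, if anything falls off the work surface, if the arm or the gripper's body presses on something with over 40 N, if the wrist force passes 120 N, or if a joint passes its speed limit or range.

## Working session

There is one attempt and no reset: what is moved stays moved. The work goes in short steps, Python scripts to look and compute and a shell command to move; the robot and the scene stay as the last step left them, time stands still between calls to the robot, and variables do not carry over. Pictures are saved under pics/ and viewed, at most 12 in all, crops included, and the job is handed in when it is done.

```bash
mkdir -p pics
python3 - <<'E'
from bench import ctrl
import cv2
s=ctrl.get_state();print(s)
for n in("top","side"):
    d=ctrl.get_image(n);cv2.imwrite(f"pics/{n}0.png",d["image"][:,:,::-1]);print(n,d["K"],d["k1"],d["world_to_cam"])
E
```

```text
{'time': 0.0, 'joint_positions': array([ 1.22809428,  0.32183072, -0.07007884,  1.45169774,  0.02260511,
        1.37080995, -0.05685741]), 'qd': array([-0.00029979, -0.00064094, -0.00037595, -0.00034456, -0.00118998,
       -0.00067224,  0.00018765]), 'joint_torque': array([ 1.95732214e-04, -4.91278267e+01, -4.03824728e-01, -3.12525880e+01,
       -6.40644087e-02,  4.36417444e-02,  1.63689224e-04]), 'position': array([ 0.22675082, -0.60848104,  0.18454513]), 'tool_rot': array([-3.08983657e+00, -5.57263629e-01,  7.10442959e-04]), 'ft_force': array([-0.09771364,  0.02799344, -0.79770456]), 'torque': array([ 0.02062437, -0.06474181, -0.0487817 ]), 'grip_force': 0.0, 'grip_width': 0.9988148098551898}
top [[470.82733217   0.         317.42204726]
 [  0.         470.82733217 200.00443529]
 [  0.           0.           1.        ]] -0.14064040998048455 [[ 0.0236054  -0.99964405  0.01243232 -0.00265237]
 [-0.99352992 -0.02483928 -0.11082105  0.48951124]
 [ 0.11109042 -0.00973591 -0.99376261  1.25569257]
 [ 0.          0.          0.          1.        ]]
side [[368.01732457   0.         315.9138258 ]
 [  0.         368.01732457 204.89414567]
 [  0.           0.           1.        ]] -0.07801701688810432 [[-0.87364579 -0.48655073  0.00338011  0.42211937]
 [-0.33996794  0.60544384 -0.71962459  0.19580841]
 [ 0.3480874  -0.62984613 -0.69435511  0.98139111]
 [ 0.          0.          0.          1.        ]]
```

View pics/top0.png

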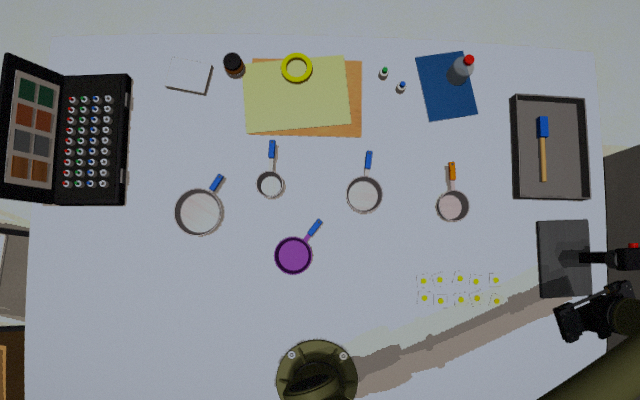

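View pics/side0.png

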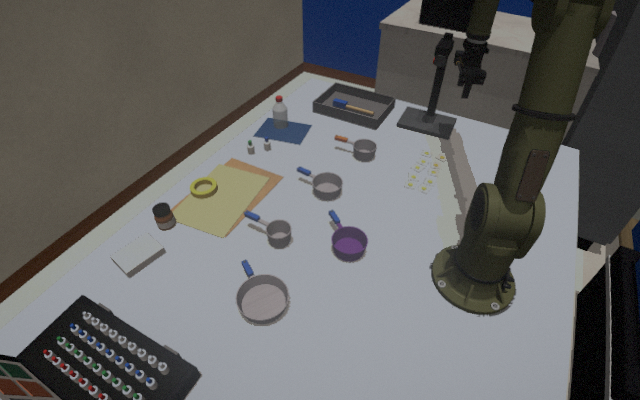

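The top view shows the large pan at (199,212), small at (270,184), medium at (364,194), orange at (452,206) and the purple look-alike at (293,254). The side view shows the same five pans, all with their handles pointing away from the robot.

```bash
cat > h.py <<'E'
from bench import ctrl
import cv2, numpy as np
from scipy.spatial.transform import Rotation as R
def ray(d,px,z):
    K=d["K"];p=(np.atleast_2d(px)-K[:2,2])/K[0,0]
    q=p.copy()
    for _ in range(20): q=p/(1+d["k1"]*(q**2).sum(1,keepdims=True))
    T=d["world_to_cam"];c=-T[:3,:3].T@T[:3,3]
    v=np.c_[q,np.ones(len(q))]@T[:3,:3]
    return (c+v*((z-c[2])/v[:,2])[:,None])[:,:2]
def proj(d,P):
    T=d["world_to_cam"];c=np.atleast_2d(P)@T[:3,:3].T+T[:3,3];q=c[:,:2]/c[:,2:]
    q=q*(1+d["k1"]*(q**2).sum(1,keepdims=True));return q*d["K"][0,0]+d["K"][:2,2]
def blue(d,seed,z,rad=22):
    "grip near seed pixel: centroid and axis on plane z"
    hsv=cv2.cvtColor(d["image"],cv2.COLOR_RGB2HSV)
    m=cv2.inRange(hsv,(100,120,50),(125,255,255))
    n,l,s,c=cv2.connectedComponentsWithStats(m)
    ok=[i for i in range(1,n) if s[i,4]>25]
    i=min(ok,key=lambda i:np.hypot(*(c[i]-seed)))
    ys,xs=np.where(l==i);P=ray(d,np.c_[xs,ys],z);g=P.mean(0)
    w,v=np.linalg.eigh(np.cov((P-g).T));u=v[:,1]
    return g,u,c[i],s[i,4],np.sqrt(12*w[::-1])
def tool(dx,dy,dz,yaw=0):
    "world shift and turn about world z (deg) -> tool axes"
    r=R.from_rotvec(ctrl.get_state()["tool_rot"]);
    return r.inv().apply([dx,dy,dz])
def rimcircle(d,cen,rad,z,tol=.012):
    "outer rim: strongest radial edges near expected circle on plane z, then least-squares circle with fixed radius"
    from scipy.optimize import least_squares
    g=cv2.GaussianBlur(cv2.cvtColor(d["image"],cv2.COLOR_RGB2GRAY),(3,3),0).astype(np.float32)
    rr=np.arange(rad-tol,rad+tol,.0005);E=[]
    for a in np.radians(np.arange(0,360,4)):
        P=np.c_[cen[0]+rr*np.cos(a),cen[1]+rr*np.sin(a),0*rr+z];q=proj(d,P).astype(np.float32)
        v=cv2.remap(g,q[:,:1],q[:,1:],cv2.INTER_LINEAR)[:,0]
        k=np.argmax(v[6:]-v[:-6])+3;E.append(P[k,:2])   # dark rim -> bright table
    E=np.array(E)
    f=least_squares(lambda p:np.hypot(*(E-p).T)-rad,cen,loss="soft_l1",f_scale=.0015)
    r=np.hypot(*(E-f.x).T)-rad
    return f.x,np.median(abs(r))
E
python3 - <<'E'
from h import *
d=ctrl.get_image("top")
for n,px,seed,h,rad in(("L",(199,212),(217,183),.036,.066),("M",(364,194),(368,160),.044,.051),("S",(270,184),(272,149),.052,.037)):
    g,u,c,a,e=blue(d,seed,h+.006)
    c0=ray(d,px,h)[0]
    if u@(g-c0)<0:u=-u
    r,res=rimcircle(d,c0,rad,h);r,res=rimcircle(d,r,rad,h,.008)
    print(n,"grip",g.round(4),"hdg pca",np.degrees(np.arctan2(u[1],u[0])).round(1),"ext",e.round(4),"px",c.round(1),a,"c0",c0.round(4),"rim",r.round(4),res.round(4),"dist",np.hypot(*(g-r)).round(4),"hdg rim",np.degrees(np.arctan2(*(g-r)[::-1])).round(1))
s=ctrl.get_state();print(R.from_rotvec(s["tool_rot"]).as_matrix().round(3))
E
```

```text
L grip [0.5294 0.2864] hdg pca -31.4 ext [0.0479 0.0163] px [215.8 182.2] 101 c0 [0.4477 0.33  ] rim [0.4479 0.3302] 0.002 dist 0.0925 hdg rim -28.3
M grip [ 0.6009 -0.125 ] hdg pca -6.0 ext [0.048  0.0156] px [368.  159.5] 98 c0 [ 0.507  -0.1159] rim [ 0.505  -0.1148] 0.0014 dist 0.0965 hdg rim -6.1
S grip [0.6221 0.1369] hdg pca -0.2 ext [0.0478 0.0161] px [271.4 148.7] 101 c0 [0.5267 0.1377] rim [0.5241 0.1362] 0.0019 dist 0.0979 hdg rim 0.4
[[ 0.937  0.349 -0.001]
 [ 0.349 -0.937  0.001]
 [-0.    -0.001 -1.   ]]
```

```bash
python3 -m handwheel '[{"x":0.517,"y":-0.324,"z":0,"wz":26.4},{"x":0.517,"y":-0.324,"z":0,"wz":26.4},{"x":0.517,"y":-0.324,"z":0,"wz":26.4},{"x":0.517,"y":-0.324,"z":0,"wz":26.4},{"x":0.517,"y":-0.324,"z":0,"wz":26.4},{"x":0.517,"y":-0.324,"z":0,"wz":26.4},{"x":0.517,"y":-0.324,"z":0,"wz":26.4},{"x":0.517,"y":-0.324,"z":0,"wz":26.4},{"x":0.517,"y":-0.324,"z":0,"wz":26.4},{"x":0.517,"y":-0.324,"z":0,"wz":26.4}]' 0.05 40
cat > go.py <<'E'
import sys
from h import *
# go.py x y z heading : shift and turn in tool axes from here to there
x,y,z,hd=map(float,sys.argv[1:5]);s=ctrl.get_state();r=R.from_rotvec(s["tool_rot"])
a=np.radians(hd);t=R.from_matrix(np.array([[np.cos(a),np.sin(a),0],[np.sin(a),-np.cos(a),0],[0,0,-1]]))
print("t",round(s["time"],2),"pos",s["position"].round(4),"ft",s["ft_force"].round(1),"grip",round(s["grip_width"]*.087,4),round(s["grip_force"],1),"q",s["joint_positions"].round(2))
print("shift",r.inv().apply(np.array([x,y,z])-s["position"]).round(4),"turn",np.degrees((r.inv()*t).as_rotvec()).round(1))
E
python3 go.py .599 -.1245 .1 -6
```

```text
t 0.15 pos [ 0.2268 -0.6086  0.1848] ft [-0.6  0.5  0.6] grip 0.0871 0.0 q [ 1.23  0.32 -0.07  1.45  0.02  1.37 -0.06]
shift [ 0.5179 -0.3235  0.0852] turn [-0.1  0.  26.4]invalid input at $[0]: expected keys x, y, z, wx, wy, wz
```

```bash
python3 -m handwheel '[{"x":0.518,"y":-0.324,"z":0,"wx":0,"wy":0,"wz":26.4},{"x":0.518,"y":-0.324,"z":0,"wx":0,"wy":0,"wz":26.4},{"x":0.518,"y":-0.324,"z":0,"wx":0,"wy":0,"wz":26.4},{"x":0.518,"y":-0.324,"z":0,"wx":0,"wy":0,"wz":26.4},{"x":0.518,"y":-0.324,"z":0,"wx":0,"wy":0,"wz":26.4},{"x":0.518,"y":-0.324,"z":0,"wx":0,"wy":0,"wz":26.4},{"x":0.518,"y":-0.324,"z":0,"wx":0,"wy":0,"wz":26.4},{"x":0.518,"y":-0.324,"z":0,"wx":0,"wy":0,"wz":26.4},{"x":0.518,"y":-0.324,"z":0,"wx":0,"wy":0,"wz":26.4},{"x":0.518,"y":-0.324,"z":0,"wx":0,"wy":0,"wz":26.4}]' 0.05 40
python3 go.py .599 -.1245 .1 -6
```

```text
time: 0.98
position: [0.4803, -0.2784, 0.1856]
tool_rot: [3.137, -0.163, -0.0]
ft_force: [1.2, -0.8, -0.1]
grip_width: 0.577
grip_force: 0.0
t 0.98 pos [ 0.4803 -0.2784  0.1856] ft [ 1.2 -0.8 -0.1] grip 0.0502 0.0 q [ 0.75  0.13 -0.3   1.68  0.04  1.33 -1.23]
shift [ 0.102  -0.1655  0.0856] turn [0. 0. 0.]
```

```bash
python3 -m handwheel '[{"x":0.102,"y":-0.1655,"z":0.06,"wx":0,"wy":0,"wz":0},{"x":0.102,"y":-0.1655,"z":0.06,"wx":0,"wy":0,"wz":0},{"x":0.102,"y":-0.1655,"z":0.06,"wx":0,"wy":0,"wz":0},{"x":0.102,"y":-0.1655,"z":0.06,"wx":0,"wy":0,"wz":0},{"x":0.102,"y":-0.1655,"z":0.06,"wx":0,"wy":0,"wz":0},{"x":0.102,"y":-0.1655,"z":0.06,"wx":0,"wy":0,"wz":0},{"x":0.102,"y":-0.1655,"z":0.09,"wx":0,"wy":0,"wz":0},{"x":0.102,"y":-0.1655,"z":0.12,"wx":0,"wy":0,"wz":0},{"x":0.102,"y":-0.1655,"z":0.145,"wx":0,"wy":0,"wz":0},{"x":0.102,"y":-0.1655,"z":0.16,"wx":0,"wy":0,"wz":0}]'
python3 -m handwheel '[{"x":0,"y":0,"z":0,"wx":0,"wy":0,"wz":0},{"x":0,"y":0,"z":0,"wx":0,"wy":0,"wz":0},{"x":0,"y":0,"z":0,"wx":0,"wy":0,"wz":0},{"x":0,"y":0,"z":0,"wx":0,"wy":0,"wz":0},{"x":0,"y":0,"z":0,"wx":0,"wy":0,"wz":0},{"x":0,"y":0,"z":0,"wx":0,"wy":0,"wz":0}]' 0 50
python3 go.py .599 -.1245 .025 -6
```

```text
time: 1.82
position: [0.5957, -0.1261, 0.0221]
tool_rot: [-3.137, 0.163, 0.008]
ft_force: [-0.7, -0.3, -0.1]
grip_width: 0.572
grip_force: 0.0
time: 2.32
position: [0.5991, -0.1265, 0.0269]
tool_rot: [3.137, -0.163, 0.003]
ft_force: [-0.6, -0.8, 0.3]
grip_width: 0.203
grip_force: 0.0
t 2.32 pos [ 0.5991 -0.1265  0.0269] ft [-0.6 -0.8  0.3] grip 0.0176 0.0 q [ 0.49  0.39 -0.4   1.72  0.17  1.07 -1.64]
shift [-0.0003 -0.002   0.0019] turn [ 0.  -0.1  0. ]
```

```bash
python3 -m handwheel '[{"x":0,"y":0,"z":0,"wx":0,"wy":0,"wz":0},{"x":0,"y":0,"z":0,"wx":0,"wy":0,"wz":0},{"x":0,"y":0,"z":0,"wx":0,"wy":0,"wz":0},{"x":0,"y":0,"z":0,"wx":0,"wy":0,"wz":0},{"x":0,"y":0,"z":-0.02,"wx":0,"wy":0,"wz":0},{"x":0,"y":0,"z":-0.04,"wx":0,"wy":0,"wz":0},{"x":0,"y":0,"z":-0.07,"wx":0,"wy":0,"wz":0},{"x":0,"y":0,"z":-0.1,"wx":0,"wy":0,"wz":0},{"x":0,"y":0,"z":-0.1,"wx":0,"wy":0,"wz":0},{"x":0,"y":0,"z":-0.1,"wx":0,"wy":0,"wz":0}]' 0 50
python3 go.py .599 -.1245 .125 -6
python3 - <<'E'
from h import *
a=ctrl.get_image("top")["image"];b=ctrl.get_image("side")["image"]
im=np.vstack([cv2.resize(a[90:290,150:500],None,fx=1.5,fy=1.5),cv2.resize(b[80:280,150:500],None,fx=1.5,fy=1.5)])[:,:,::-1];cv2.imwrite("pics/m1.png",im)
E
```

```text
time: 3.15
position: [0.5999, -0.1265, 0.128]
tool_rot: [3.136, -0.163, 0.007]
ft_force: [-0.8, -0.1, -0.2]
grip_width: 0.002
grip_force: 0.0
t 3.15 pos [ 0.5999 -0.1265  0.128 ] ft [-0.8 -0.1 -0.2] grip 0.0002 0.0 q [ 0.51  0.3  -0.42  1.62  0.13  1.25 -1.61]
shift [-0.0011 -0.0018  0.003 ] turn [ 0.  -0.3  0. ]
```

View pics/m1.png

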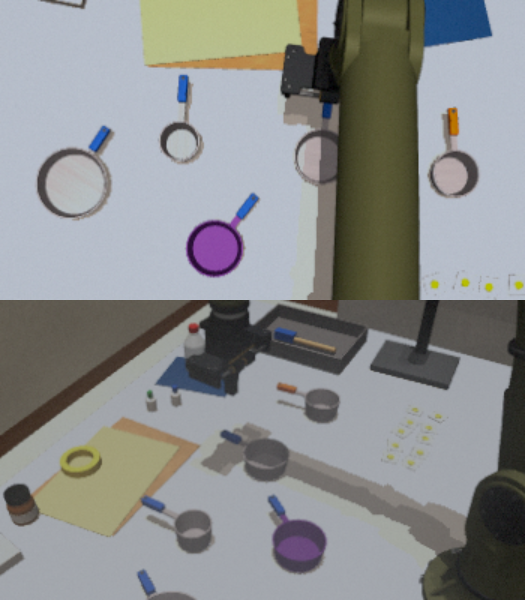

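The grasp closed on nothing. The medium pan is still on the table, and the gripper is hanging beyond its grip, with the fingers at about (305,137) in the side view. I'll compare that with where the reported TCP should appear.

Run:
```python
from h import *
p=ctrl.get_state()["position"]
for n in("top","side"):
    d=ctrl.get_image(n);print(n,"tcp px",proj(d,[p,p+[0,0,.07]]).round(0),"M grip px",proj(d,[[.599,-.1245,.044]]).round(0), blue(d,(368,160) if n=="top" else (303,171),.044)[2])
    print(d["world_to_cam"][:3,3], d["world_to_cam"][0])
    if n=="side":cv2.imwrite("pics/s2.png",cv2.resize(d["image"][60:210,230:430],None,fx=3,fy=3)[:,:,::-1])
```

```text
top tcp px [[372. 155.]
 [376. 149.]] M grip px [[368. 161.]] [367.41666667 163.60416667]
[-0.00265237  0.48951124  1.25569257] [ 0.0236054  -0.99964405  0.01243232 -0.00265237]
side tcp px [[304. 151.]
 [304. 132.]] M grip px [[304. 171.]] [334.05  216.125]
[0.42211937 0.19580841 0.98139111] [-0.87364579 -0.48655073  0.00338011  0.42211937]
```

View pics/s2.png

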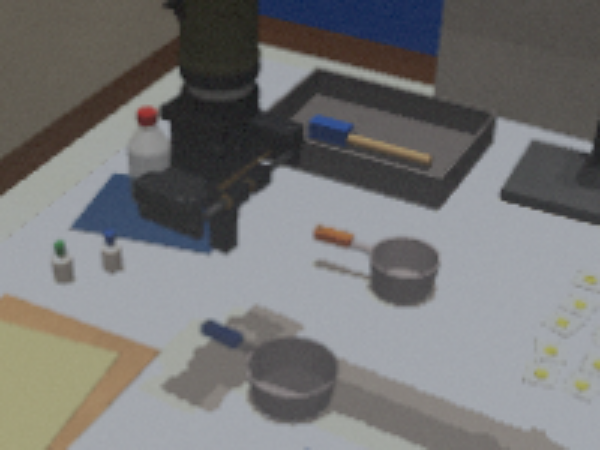

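Run:
```python
from h import *
T=[cv2.imread(f"pics/{n}0.png") for n in("top","side")]
dt=ctrl.get_image("top");ds=ctrl.get_image("side")
p0=np.array([.2268,-.6085,.1846]);p1=ctrl.get_state()["position"]
def crop(im,d,p,o=45):
    im=im.copy();q=proj(d,[p])[0];c=np.clip(q.round().astype(int),[o,o],[639-o,399-o])
    k=cv2.resize(im[c[1]-o:c[1]+o,c[0]-o:c[0]+o],(400,300 if 0 else 400),interpolation=cv2.INTER_CUBIC)
    s=400/(2*o);cv2.drawMarker(k,tuple(int(v) for v in (q-c+o)*s),(0,0,255),cv2.MARKER_CROSS,16,1);print(q,c);return k
A=crop(T[1],ds,p0);B=crop(ds["image"][:,:,::-1],ds,p1)
cv2.imwrite("pics/c3.png",np.hstack([A,B]))
```

```text
[458.83985611  99.88149223] [459 100]
[304.12127854 151.14350966] [304 151]
```

View pics/c3.png

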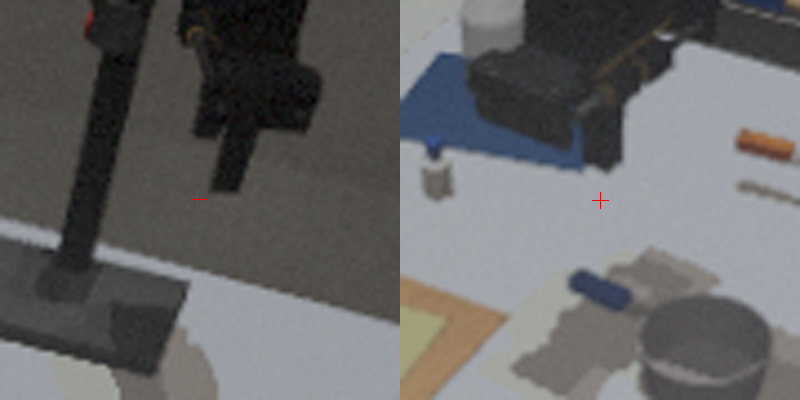

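At the start and now, the fingertips show about 7 to 8 px above where the reported TCP projects, at (605,170) in the crop against the cross at (600,200). The real tips may therefore be about 35 mm higher than reported. I'll check by touching the bare table beyond the handle.

```bash
python3 -m handwheel '[{"x":0.03,"y":0,"z":0,"wx":0,"wy":0,"wz":0},{"x":0.06,"y":0,"z":0,"wx":0,"wy":0,"wz":0},{"x":0.06,"y":0,"z":0.03,"wx":0,"wy":0,"wz":0},{"x":0.06,"y":0,"z":0.06,"wx":0,"wy":0,"wz":0},{"x":0.06,"y":0,"z":0.09,"wx":0,"wy":0,"wz":0},{"x":0.06,"y":0,"z":0.11,"wx":0,"wy":0,"wz":0},{"x":0.06,"y":0,"z":0.115,"wx":0,"wy":0,"wz":0},{"x":0.06,"y":0,"z":0.118,"wx":0,"wy":0,"wz":0},{"x":0.06,"y":0,"z":0.12,"wx":0,"wy":0,"wz":0},{"x":0.06,"y":0,"z":0.12,"wx":0,"wy":0,"wz":0}]'
python3 - <<'E'
from h import *
d=ctrl.get_image("side");p=ctrl.get_state()["position"];q=proj(d,[p])[0].round().astype(int);print(p,q,ctrl.get_state()["ft_force"])
o=40;k=cv2.resize(d["image"][q[1]-o:q[1]+o,q[0]-o:q[0]+o,::-1],(480,480),interpolation=cv2.INTER_CUBIC);cv2.drawMarker(k,(240,240),(0,0,255),0,16,1);cv2.imwrite("pics/c4.png",k)
E
```

```text
time: 4.28
position: [0.659, -0.1326, 0.0069]
tool_rot: [3.137, -0.163, 0.003]
ft_force: [-0.9, -1.0, 1.2]
grip_width: 0.004
grip_force: 0.0
[ 0.6591849  -0.13266185  0.00729635] [290 172] [0.26918583 0.54052211 0.04026508]
```

View pics/c4.png

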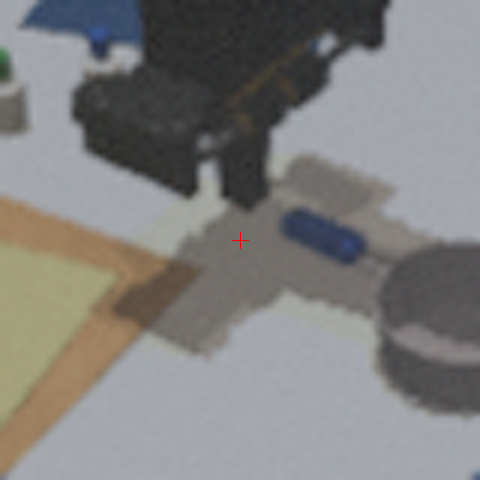

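The fingertip shows at (248,208), 32 crop px (5 px real) above the cross, so the offset is still there near the table. I'll keep going down gently until it touches.

```bash
python3 -m handwheel '[{"x":0,"y":0,"z":0.003,"wx":0,"wy":0,"wz":0},{"x":0,"y":0,"z":0.006,"wx":0,"wy":0,"wz":0},{"x":0,"y":0,"z":0.009,"wx":0,"wy":0,"wz":0},{"x":0,"y":0,"z":0.01,"wx":0,"wy":0,"wz":0},{"x":0,"y":0,"z":0.01,"wx":0,"wy":0,"wz":0}]'
```

```text
time: 4.75
position: [0.6575, -0.1325, -0.0048]
tool_rot: [3.137, -0.163, -0.001]
ft_force: [0.6, 0.3, 0.4]
grip_width: 0.01
grip_force: 0.0
```

Reported z is -5 mm and nothing has touched, so the reported TCP is biased. I'll go further down.

```bash
python3 -m handwheel '[{"x":0,"y":0,"z":0.004,"wx":0,"wy":0,"wz":0},{"x":0,"y":0,"z":0.007,"wx":0,"wy":0,"wz":0},{"x":0,"y":0,"z":0.01,"wx":0,"wy":0,"wz":0},{"x":0,"y":0,"z":0.01,"wx":0,"wy":0,"wz":0}]'; python3 -m handwheel '[{"x":0,"y":0,"z":0.003,"wx":0,"wy":0,"wz":0},{"x":0,"y":0,"z":0.005,"wx":0,"wy":0,"wz":0},{"x":0,"y":0,"z":0.005,"wx":0,"wy":0,"wz":0}]'
```

```text
time: 5.08
position: [0.6572, -0.1324, -0.0154]
tool_rot: [-3.137, 0.163, 0.002]
ft_force: [0.5, -0.4, -0.1]
grip_width: 0.004
grip_force: 0.0
time: 5.33
position: [0.6575, -0.1324, -0.02]
tool_rot: [-3.137, 0.163, 0.001]
ft_force: [-0.1, -0.4, -0.1]
grip_width: 0.006
grip_force: 0.0
```

```bash
python3 -m handwheel '[{"x":0,"y":0,"z":0.003,"wx":0,"wy":0,"wz":0},{"x":0,"y":0,"z":0.005,"wx":0,"wy":0,"wz":0},{"x":0,"y":0,"z":0.005,"wx":0,"wy":0,"wz":0}]';python3 - <<'E'
from h import *
d=ctrl.get_image("side");s=ctrl.get_state();p=s["position"];q=proj(d,[p])[0].round().astype(int);print(p,q,s["ft_force"])
o=40;k=cv2.resize(d["image"][q[1]-o:q[1]+o,q[0]-o:q[0]+o,::-1],(480,480),interpolation=cv2.INTER_CUBIC);cv2.drawMarker(k,(240,240),(0,0,255),0,16,1)
d=ctrl.get_image("top");q=proj(d,[p])[0].round().astype(int);print(q);k2=cv2.resize(d["image"][q[1]-o:q[1]+o,q[0]-o:q[0]+o,::-1],(320,480)if 0 else (320,320),interpolation=cv2.INTER_CUBIC);cv2.drawMarker(k2,(160,160),(0,0,255),0,16,1)
z=np.zeros((480,800,3),np.uint8);z[:,:480]=k;z[:320,480:]=k2;cv2.imwrite("pics/c5.png",z)
E
```

```text
time: 5.58
position: [0.6575, -0.1325, -0.025]
tool_rot: [-3.137, 0.163, 0.001]
ft_force: [0.0, -0.6, 0.7]
grip_width: 0.007
grip_force: 0.0
[ 0.6576772  -0.13249566 -0.02468726] [291 180] [-0.17163474  0.79956324  0.59802493]
[368 145]
```

View pics/c5.png

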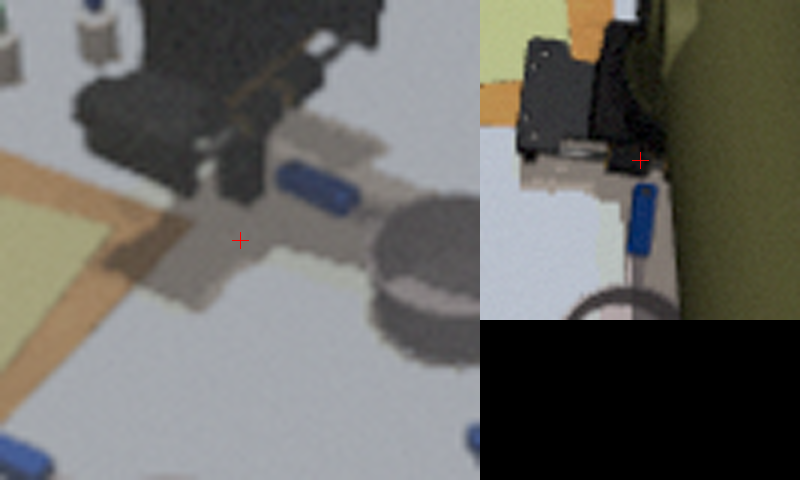

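From above, the fingers at (632,165) match the cross in xy. From the side they are 6.7 px high, which puts the tips about 35 mm above the reported z. I'll go down a little more to touch and get an exact figure.

```bash
python3 -m handwheel '[{"x":0,"y":0,"z":0.003,"wx":0,"wy":0,"wz":0},{"x":0,"y":0,"z":0.005,"wx":0,"wy":0,"wz":0},{"x":0,"y":0,"z":0.005,"wx":0,"wy":0,"wz":0}]';python3 -m handwheel '[{"x":0,"y":0,"z":0.002,"wx":0,"wy":0,"wz":0},{"x":0,"y":0,"z":0.004,"wx":0,"wy":0,"wz":0},{"x":0,"y":0,"z":0.004,"wx":0,"wy":0,"wz":0}]'
```

```text
time: 5.93
position: [0.6575, -0.1325, -0.03]
tool_rot: [-3.137, 0.163, 0.001]
ft_force: [-0.4, -0.6, -0.7]
grip_width: 0.006
grip_force: 0.0
time: 6.18
position: [0.6575, -0.1325, -0.0339]
tool_rot: [3.137, -0.163, -0.001]
ft_force: [-0.2, 0.4, 0.4]
grip_width: 0.002
grip_force: 0.0
```

```bash
python3 -m handwheel '[{"x":0,"y":0,"z":0.002,"wx":0,"wy":0,"wz":0},{"x":0,"y":0,"z":0.003,"wx":0,"wy":0,"wz":0},{"x":0,"y":0,"z":0.003,"wx":0,"wy":0,"wz":0}]';python3 -m handwheel '[{"x":0,"y":0,"z":0.002,"wx":0,"wy":0,"wz":0},{"x":0,"y":0,"z":0.003,"wx":0,"wy":0,"wz":0},{"x":0,"y":0,"z":0.003,"wx":0,"wy":0,"wz":0}]'
```

```text
time: 6.43
position: [0.658, -0.1325, -0.0363]
tool_rot: [3.137, -0.163, 0.0]
ft_force: [0.2, -0.4, -0.0]
grip_width: 0.007
grip_force: 0.0
time: 6.68
position: [0.6581, -0.1326, -0.0364]
tool_rot: [3.136, -0.163, -0.0]
ft_force: [-6.2, 1.2, 15.8]
grip_width: 0.004
grip_force: 7.7
```

Contact at reported z = -0.0364, so true z = reported + 0.036. I'll redo the grasp with reported z = -0.011.

```bash
python3 -m handwheel '[{"x":0,"y":0,"z":-0.035,"wx":0,"wy":0,"wz":0},{"x":0,"y":0,"z":-0.07,"wx":0,"wy":0,"wz":0},{"x":0,"y":0,"z":-0.1,"wx":0,"wy":0,"wz":0},{"x":-0.03,"y":-0.001,"z":-0.11,"wx":0,"wy":0,"wz":0},{"x":-0.0595,"y":-0.002,"z":-0.11,"wx":0,"wy":0,"wz":0},{"x":-0.0595,"y":-0.002,"z":-0.11,"wx":0,"wy":0,"wz":0},{"x":-0.0595,"y":-0.002,"z":-0.08,"wx":0,"wy":0,"wz":0},{"x":-0.0595,"y":-0.002,"z":-0.05,"wx":0,"wy":0,"wz":0},{"x":-0.0595,"y":-0.002,"z":-0.03,"wx":0,"wy":0,"wz":0},{"x":-0.0595,"y":-0.002,"z":-0.03,"wx":0,"wy":0,"wz":0}]' 0.05
python3 -m handwheel '[{"x":0,"y":0,"z":0,"wx":0,"wy":0,"wz":0},{"x":0,"y":0,"z":0,"wx":0,"wy":0,"wz":0},{"x":0,"y":0,"z":0,"wx":0,"wy":0,"wz":0},{"x":0,"y":0,"z":0,"wx":0,"wy":0,"wz":0},{"x":0,"y":0,"z":0,"wx":0,"wy":0,"wz":0},{"x":0,"y":0,"z":0,"wx":0,"wy":0,"wz":0},{"x":0,"y":0,"z":0,"wx":0,"wy":0,"wz":0},{"x":0,"y":0,"z":0,"wx":0,"wy":0,"wz":0}]' 0 50
```

```text
time: 7.52
position: [0.5947, -0.1238, -0.0143]
tool_rot: [-3.136, 0.163, 0.014]
ft_force: [-1.2, 0.6, 0.2]
grip_width: 0.562
grip_force: 0.0
time: 8.18
position: [0.5995, -0.1245, -0.0087]
tool_rot: [3.137, -0.163, 0.002]
ft_force: [0.8, -0.2, 2.2]
grip_width: 0.176
grip_force: 50.0
```

Held: 50 N at about 15 mm. Now I'll lift and check the carried pan's pose on the way.

```bash
python3 -m handwheel '[{"x":0,"y":0,"z":-0.02,"wx":0,"wy":0,"wz":0},{"x":0,"y":0,"z":-0.05,"wx":0,"wy":0,"wz":0},{"x":0,"y":0,"z":-0.08,"wx":0,"wy":0,"wz":0},{"x":0,"y":0,"z":-0.11,"wx":0,"wy":0,"wz":0},{"x":-0.01,"y":-0.03,"z":-0.12,"wx":0,"wy":0,"wz":-3},{"x":-0.02,"y":-0.065,"z":-0.12,"wx":0,"wy":0,"wz":-6},{"x":-0.03,"y":-0.1,"z":-0.12,"wx":0,"wy":0,"wz":-9},{"x":-0.04,"y":-0.14,"z":-0.12,"wx":0,"wy":0,"wz":-12},{"x":-0.05,"y":-0.18,"z":-0.12,"wx":0,"wy":0,"wz":-15},{"x":-0.06,"y":-0.22,"z":-0.12,"wx":0,"wy":0,"wz":-18}]'
python3 go.py .538 .355 .11 15
```

```text
time: 9.02
position: [0.5613, 0.1022, 0.1105]
tool_rot: [3.123, 0.333, 0.0]
ft_force: [0.7, 0.5, -1.3]
grip_width: 0.179
grip_force: 50.0
t 9.02 pos [0.5613 0.1022 0.1105] ft [ 0.7  0.5 -1.3] grip 0.0156 50.0 q [ 0.29  0.25 -0.6   1.73  0.15  1.2  -1.7 ]
shift [ 0.0304 -0.2521  0.0004] turn [ 0.   0.  -2.8]
```

```bash
python3 -m handwheel '[{"x":0.004,"y":-0.035,"z":0,"wx":0,"wy":0,"wz":-1},{"x":0.008,"y":-0.075,"z":0,"wx":0,"wy":0,"wz":-2},{"x":0.013,"y":-0.115,"z":0,"wx":0,"wy":0,"wz":-2.8},{"x":0.018,"y":-0.155,"z":0,"wx":0,"wy":0,"wz":-2.8},{"x":0.023,"y":-0.195,"z":0,"wx":0,"wy":0,"wz":-2.8},{"x":0.027,"y":-0.23,"z":0,"wx":0,"wy":0,"wz":-2.8},{"x":0.03,"y":-0.252,"z":0,"wx":0,"wy":0,"wz":-2.8},{"x":0.03,"y":-0.252,"z":0,"wx":0,"wy":0,"wz":-2.8},{"x":0.03,"y":-0.252,"z":0,"wx":0,"wy":0,"wz":-2.8}]'
python3 go.py .538 .355 .11 15
python3 - <<'E'
from h import *
a=ctrl.get_image("top")["image"];b=ctrl.get_image("side")["image"]
cv2.imwrite("pics/m3.png",np.hstack([cv2.resize(a[80:280,120:320],(400,400)),cv2.resize(b[150:350,170:370],(400,400))])[:,:,::-1])
E
```

```text
time: 9.77
position: [0.5375, 0.3552, 0.11]
tool_rot: [-3.114, -0.412, 0.002]
ft_force: [-0.5, -0.7, -1.0]
grip_width: 0.183
grip_force: 50.0
t 9.77 pos [0.5375 0.3552 0.11  ] ft [-0.5 -0.7 -1. ] grip 0.0159 50.0 q [-0.1   0.44 -0.68  1.54  0.28  1.26 -2.13]
shift [ 0.0004  0.0003 -0.    ] turn [-0.   0.1  0.1]
```

View pics/m3.png

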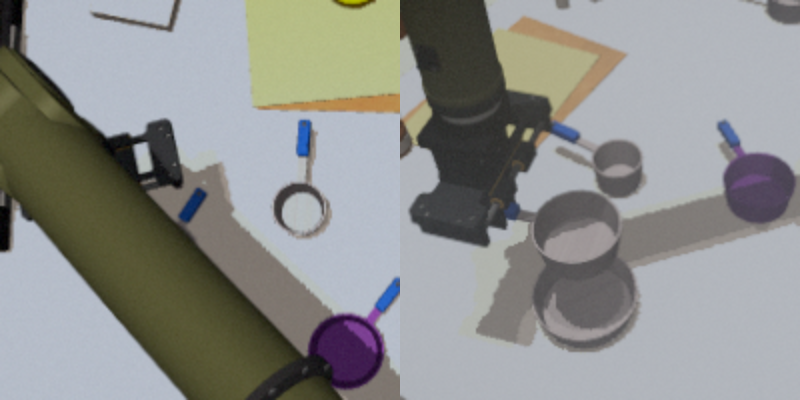

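From the side the medium pan hangs level, its rim spanning crop x 532-621 and y 192-268. The large pan's rim below it spans x 533-638. I'll compare both with the predicted outlines.

Run:
```python
from h import *
d=ctrl.get_image("side");t=np.linspace(0,2*np.pi,180)
for n,r,z,c in(("M",.051,.1625,(.4475,.3315)),("L",.066,.036,(.4475,.3315))):
    q=proj(d,np.c_[c[0]+r*np.cos(t),c[1]+r*np.sin(t),0*t+z]);q=(q-[170,150])*2+[400,0];print(n,q.min(0).round(0),q.max(0).round(0))
    if n=="M": K=q
L=q
im=cv2.resize(d["image"][150:350,170:370],(400,400),interpolation=cv2.INTER_CUBIC)[:,:,::-1].copy()
for q,c in((K,(0,0,255)),(L,(0,255,255))): cv2.polylines(im,[(q-[400,0]).round().astype(np.int32)],True,c,1)
cv2.imwrite("pics/m4.png",cv2.resize(im[170:360,100:270],None,fx=3,fy=3))
```

```text
M [529. 189.] [621. 263.]
L [533. 243.] [640. 335.]
```

View pics/m4.png

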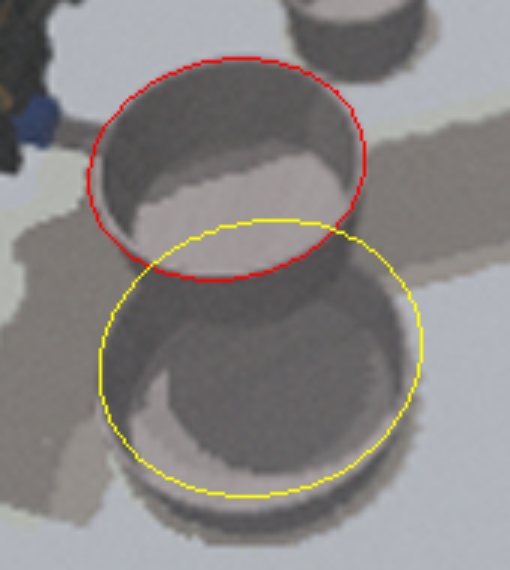

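The medium rim matches its prediction (red). The large pan seems 3 to 4 mm further toward +y than predicted (yellow), so I'll shift 3 mm and lower.

```bash
python3 -m handwheel '[{"x":0.001,"y":-0.003,"z":0.02,"wx":0,"wy":0,"wz":0},{"x":0.001,"y":-0.003,"z":0.045,"wx":0,"wy":0,"wz":0},{"x":0.001,"y":-0.003,"z":0.065,"wx":0,"wy":0,"wz":0},{"x":0.001,"y":-0.003,"z":0.08,"wx":0,"wy":0,"wz":0},{"x":0.001,"y":-0.003,"z":0.09,"wx":0,"wy":0,"wz":0},{"x":0.001,"y":-0.003,"z":0.098,"wx":0,"wy":0,"wz":0},{"x":0.001,"y":-0.003,"z":0.104,"wx":0,"wy":0,"wz":0},{"x":0.001,"y":-0.003,"z":0.108,"wx":0,"wy":0,"wz":0},{"x":0.001,"y":-0.003,"z":0.112,"wx":0,"wy":0,"wz":0},{"x":0.001,"y":-0.003,"z":0.114,"wx":0,"wy":0,"wz":0}]'
python3 -m handwheel '[{"x":0,"y":0,"z":0,"wx":0,"wy":0,"wz":0},{"x":0,"y":0,"z":0,"wx":0,"wy":0,"wz":0}]'; python3 go.py .538 .358 -.0045 15
```

```text
time: 10.75
position: [0.5394, 0.3568, -0.0032]
tool_rot: [-3.115, -0.406, -0.001]
ft_force: [0.1, -1.0, -1.3]
grip_width: 0.181
grip_force: 50.0
time: 10.92
position: [0.5393, 0.3568, -0.003]
tool_rot: [-3.115, -0.406, -0.001]
ft_force: [-0.1, -0.4, -0.6]
grip_width: 0.179
grip_force: 50.0
t 10.92 pos [ 0.5393  0.3568 -0.003 ] ft [-0.1 -0.4 -0.6] grip 0.0155 50.0 q [-0.13  0.55 -0.64  1.64  0.36  1.08 -2.19]
shift [-0.0009 -0.0015  0.0015] turn [-0.  -0.  -0.2]
```

```bash
python3 -m handwheel '[{"x":0,"y":0,"z":0.001,"wx":0,"wy":0,"wz":0},{"x":0,"y":0,"z":0.002,"wx":0,"wy":0,"wz":0},{"x":0,"y":0,"z":0.002,"wx":0,"wy":0,"wz":0}]'
python3 -m handwheel '[{"x":0,"y":0,"z":0,"wx":0,"wy":0,"wz":0},{"x":0,"y":0,"z":0,"wx":0,"wy":0,"wz":0},{"x":0,"y":0,"z":0,"wx":0,"wy":0,"wz":0},{"x":0,"y":0,"z":0,"wx":0,"wy":0,"wz":0},{"x":0,"y":0,"z":-0.02,"wx":0,"wy":0,"wz":0},{"x":0,"y":0,"z":-0.05,"wx":0,"wy":0,"wz":0},{"x":0,"y":0,"z":-0.08,"wx":0,"wy":0,"wz":0},{"x":0,"y":0,"z":-0.12,"wx":0,"wy":0,"wz":0},{"x":0,"y":0,"z":-0.12,"wx":0,"wy":0,"wz":0}]' 0.045
python3 go.py .6185 .1368 .07 0
```

```text
time: 11.17
position: [0.5396, 0.357, -0.0047]
tool_rot: [-3.115, -0.406, -0.002]
ft_force: [0.2, 0.1, 1.4]
grip_width: 0.178
grip_force: 50.0
time: 11.92
position: [0.5427, 0.3601, 0.1231]
tool_rot: [-3.11, -0.405, -0.018]
ft_force: [0.9, 1.3, 1.8]
grip_width: 0.516
grip_force: 0.0
t 11.92 pos [0.5427 0.3601 0.1231] ft [0.9 1.3 1.8] grip 0.0449 0.0 q [-0.1   0.43 -0.69  1.52  0.28  1.28 -2.13]
shift [0.0154 0.2355 0.0524] turn [-0.3 -0.7 14.8]
```

Now the small pan. I'll move above its grip, then measure the nest while the arm is clear of it.

```bash
python3 -m handwheel '[{"x":0.0154,"y":0.2355,"z":0.045,"wx":0,"wy":0,"wz":15},{"x":0.0154,"y":0.2355,"z":0.045,"wx":0,"wy":0,"wz":15},{"x":0.0154,"y":0.2355,"z":0.045,"wx":0,"wy":0,"wz":15},{"x":0.0154,"y":0.2355,"z":0.045,"wx":0,"wy":0,"wz":15},{"x":0.0154,"y":0.2355,"z":0.045,"wx":0,"wy":0,"wz":15},{"x":0.0154,"y":0.2355,"z":0.045,"wx":0,"wy":0,"wz":15},{"x":0.0154,"y":0.2355,"z":0.045,"wx":0,"wy":0,"wz":15},{"x":0.0154,"y":0.2355,"z":0.045,"wx":0,"wy":0,"wz":15}]'
python3 go.py .6185 .1368 0 0
python3 - <<'E'
from h import *
d=ctrl.get_image("top")
hsv=cv2.cvtColor(d["image"],cv2.COLOR_RGB2HSV)
n,l,s,c=cv2.connectedComponentsWithStats(cv2.inRange(hsv,(100,120,50),(125,255,255)))
print([(c[i].round(1),s[i,4]) for i in range(1,n) if s[i,4]>25])
for nm,c0,h,rad,gz,seed in(("L",(.4475,.3325),.036,.066,.042,(216,182)),("M",(.4475,.3325),.048,.051,.054,proj(d,[[.539,.357,.05]])[0])):
    g,u,cc,a,e=blue(d,seed,gz);u*=np.sign(u[0]);print(nm,"grip",g.round(4),"hdg",np.degrees(np.arctan2(u[1],u[0])).round(1),"area",a,"px",cc.round(0),"centre from grip",(g-.095*u).round(4))
    print("  rim",rimcircle(d,c0,rad,h,.008),"hdg grip-rim")
im=np.hstack([cv2.resize(d["image"][130:260,140:270],(400,400),interpolation=cv2.INTER_CUBIC),cv2.resize(ctrl.get_image("side")["image"][230:330,200:300],(400,400),interpolation=cv2.INTER_CUBIC)])
cv2.imwrite("pics/n1.png",im[:,:,::-1])
E
```

```text
time: 12.58
position: [0.6148, 0.1292, 0.0687]
tool_rot: [3.14, -0.013, -0.002]
ft_force: [1.1, 0.4, 0.4]
grip_width: 0.516
grip_force: 0.0
t 12.58 pos [0.6148 0.1292 0.0687] ft [1.1 0.4 0.4] grip 0.0449 0.0 q [ 0.19  0.41 -0.55  1.63  0.23  1.17 -2.  ]
shift [ 0.0037 -0.0077  0.0687] turn [ 0.1  0.1 -0.5]
[(array([444.1,  88. ]), np.int32(2692)), (array([542.4, 126.5]), np.int32(228)), (array([189.8, 176.8]), np.int32(100)), (array([215.9, 182.2]), np.int32(100))]
L grip [0.5296 0.2862] hdg -30.8 area 100 px [216. 182.] centre from grip [0.448  0.3348]
  rim (array([0.44732121, 0.33107747]), np.float64(0.002023565328197134)) hdg grip-rim
M grip [0.541  0.3558] hdg 15.3 area 100 px [190. 177.] centre from grip [0.4493 0.3308]
  rim (array([0.44870327, 0.32648639]), np.float64(0.0010610841951963837)) hdg grip-rim
```

View pics/n1.png

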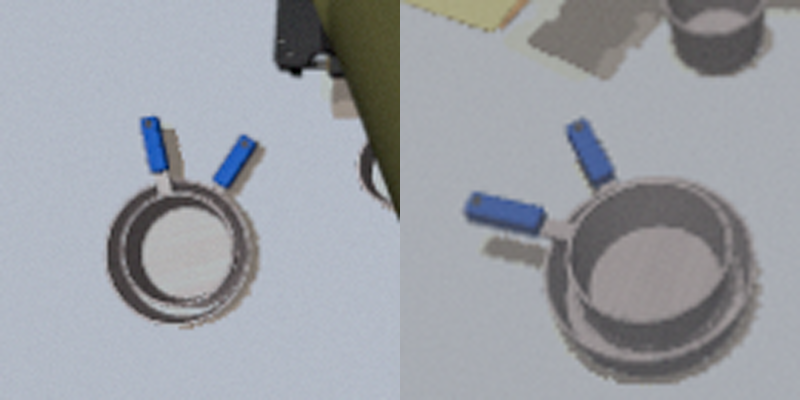

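The medium pan lies flat and nested. The two handles are about 46° apart and the rims are roughly concentric: large near (178,253) and medium near (185,249) in the left crop. Next is the small pan.

```bash
python3 go.py .6185 .1368 0 0
```

```text
t 12.68 pos [0.6139 0.1342 0.0697] ft [0.2 0.9 0.1] grip 0.0449 0.0 q [ 0.19  0.41 -0.56  1.63  0.23  1.17 -2.  ]
shift [ 0.0046 -0.0025  0.0697] turn [-0.1  0.  -0.1]
```

```bash
python3 -m handwheel '[{"x":0.0045,"y":-0.0025,"z":0.01,"wx":0,"wy":0,"wz":0},{"x":0.0045,"y":-0.0025,"z":0.03,"wx":0,"wy":0,"wz":0},{"x":0.0045,"y":-0.0025,"z":0.05,"wx":0,"wy":0,"wz":0},{"x":0.0045,"y":-0.0025,"z":0.065,"wx":0,"wy":0,"wz":0},{"x":0.0045,"y":-0.0025,"z":0.07,"wx":0,"wy":0,"wz":0},{"x":0.0045,"y":-0.0025,"z":0.07,"wx":0,"wy":0,"wz":0},{"x":0.0045,"y":-0.0025,"z":0.07,"wx":0,"wy":0,"wz":0}]'
python3 -m handwheel '[{"x":0,"y":0,"z":0,"wx":0,"wy":0,"wz":0},{"x":0,"y":0,"z":0,"wx":0,"wy":0,"wz":0},{"x":0,"y":0,"z":0,"wx":0,"wy":0,"wz":0},{"x":0,"y":0,"z":0,"wx":0,"wy":0,"wz":0},{"x":0,"y":0,"z":0,"wx":0,"wy":0,"wz":0},{"x":0,"y":0,"z":0,"wx":0,"wy":0,"wz":0},{"x":0,"y":0,"z":0,"wx":0,"wy":0,"wz":0},{"x":0,"y":0,"z":0,"wx":0,"wy":0,"wz":0}]' 0 40
python3 go.py .4955 .4095 .12 60
```

```text
time: 13.27
position: [0.6188, 0.1368, -0.0002]
tool_rot: [-3.141, 0.001, -0.0]
ft_force: [-0.3, 0.4, -0.0]
grip_width: 0.514
grip_force: 0.0
time: 13.93
position: [0.6191, 0.1354, -0.0001]
tool_rot: [-3.141, 0.004, -0.001]
ft_force: [1.0, 1.5, 1.8]
grip_width: 0.175
grip_force: 39.6
t 13.93 pos [ 6.191e-01  1.354e-01 -1.000e-04] ft [1.  1.5 1.8] grip 0.0152 39.6 q [ 0.16  0.49 -0.53  1.67  0.28  1.05 -2.03]
shift [-0.1243 -0.2737 -0.1202] turn [  0.   -0.  -60.2]
```

```bash
python3 -m handwheel '[{"x":0,"y":0,"z":-0.02,"wx":0,"wy":0,"wz":0},{"x":0,"y":0,"z":-0.05,"wx":0,"wy":0,"wz":0},{"x":0,"y":0,"z":-0.085,"wx":0,"wy":0,"wz":0},{"x":-0.01,"y":-0.02,"z":-0.115,"wx":0,"wy":0,"wz":-5},{"x":-0.02,"y":-0.05,"z":-0.12,"wx":0,"wy":0,"wz":-11},{"x":-0.035,"y":-0.08,"z":-0.12,"wx":0,"wy":0,"wz":-17},{"x":-0.05,"y":-0.11,"z":-0.12,"wx":0,"wy":0,"wz":-24},{"x":-0.065,"y":-0.145,"z":-0.12,"wx":0,"wy":0,"wz":-31},{"x":-0.08,"y":-0.175,"z":-0.12,"wx":0,"wy":0,"wz":-37},{"x":-0.095,"y":-0.21,"z":-0.12,"wx":0,"wy":0,"wz":-43}]'
python3 -m handwheel '[{"x":0,"y":0,"z":0,"wx":0,"wy":0,"wz":0},{"x":0,"y":0,"z":0,"wx":0,"wy":0,"wz":0}]'
python3 go.py .4955 .4095 .12 60
```

```text
time: 14.77
position: [0.5237, 0.3458, 0.1194]
tool_rot: [2.921, 1.153, -0.001]
ft_force: [1.2, -0.5, -1.7]
grip_width: 0.179
grip_force: 39.7
time: 14.93
position: [0.5218, 0.3489, 0.1195]
tool_rot: [-2.92, -1.156, 0.001]
ft_force: [0.0, -1.1, -0.7]
grip_width: 0.179
grip_force: 39.7
t 14.93 pos [0.5218 0.3489 0.1195] ft [ 0.  -1.1 -0.7] grip 0.0155 39.7 q [-0.02  0.42 -0.78  1.57  0.3   1.28 -1.66]
shift [ 0.0223 -0.0622 -0.0004] turn [ -0.1  -0.  -16.8]
```

```bash
python3 -m handwheel '[{"x":0.007,"y":-0.02,"z":0,"wx":0,"wy":0,"wz":-6},{"x":0.015,"y":-0.04,"z":0,"wx":0,"wy":0,"wz":-12},{"x":0.022,"y":-0.062,"z":0,"wx":0,"wy":0,"wz":-17},{"x":0.022,"y":-0.062,"z":0,"wx":0,"wy":0,"wz":-17},{"x":0.022,"y":-0.062,"z":0,"wx":0,"wy":0,"wz":-17},{"x":0.022,"y":-0.062,"z":0,"wx":0,"wy":0,"wz":-17}]'
python3 go.py .4955 .4095 .0085 60
python3 - <<'E'
from h import *
d=ctrl.get_image("side");t=np.linspace(0,2*np.pi,180);zt=ctrl.get_state()["position"][2]
im=d["image"][:,:,::-1].copy();o=np.array([190,200]);im=cv2.resize(im[200:340,190:330],(560,560),interpolation=cv2.INTER_CUBIC)
for r,z,col in((.037,.052+zt,(0,0,255)),(.051,.048,(0,255,255))):
    q=proj(d,np.c_[.449+r*np.cos(t),.329+r*np.sin(t),0*t+z]);cv2.polylines(im,[((q-o+.5)*4-.5).round().astype(np.int32)],True,col,1)
cv2.imwrite("pics/n2.png",im)
E
```

```text
time: 15.43
position: [0.4996, 0.4041, 0.1191]
tool_rot: [2.724, 1.562, -0.001]
ft_force: [0.9, -0.4, -1.6]
grip_width: 0.178
grip_force: 39.7
t 15.43 pos [0.4996 0.4041 0.1191] ft [ 0.9 -0.4 -1.6] grip 0.0155 39.7 q [-0.09  0.47 -0.83  1.53  0.36  1.3  -1.5 ]
shift [ 0.0027 -0.0064  0.1106] turn [ 0.1  0.1 -0.3]
```

View pics/n2.png

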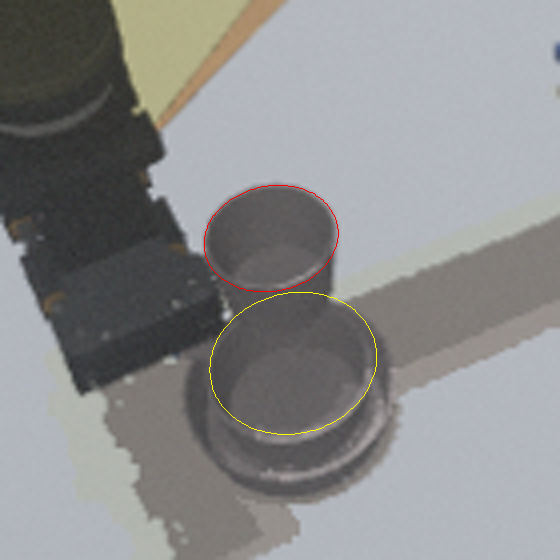

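The small pan's rim fits the red circle at (.449,.329). The medium's real rim sits about 1.5 px below the yellow circle, roughly 6 mm toward +y. I'll make the remaining 6 mm shift and lower.

```bash
python3 -m handwheel '[{"x":0.003,"y":-0.006,"z":0.02,"wx":0,"wy":0,"wz":0},{"x":0.003,"y":-0.006,"z":0.045,"wx":0,"wy":0,"wz":0},{"x":0.003,"y":-0.006,"z":0.065,"wx":0,"wy":0,"wz":0},{"x":0.003,"y":-0.006,"z":0.08,"wx":0,"wy":0,"wz":0},{"x":0.003,"y":-0.006,"z":0.09,"wx":0,"wy":0,"wz":0},{"x":0.003,"y":-0.006,"z":0.097,"wx":0,"wy":0,"wz":0},{"x":0.003,"y":-0.006,"z":0.102,"wx":0,"wy":0,"wz":0},{"x":0.003,"y":-0.006,"z":0.106,"wx":0,"wy":0,"wz":0},{"x":0.003,"y":-0.006,"z":0.109,"wx":0,"wy":0,"wz":0},{"x":0.003,"y":-0.006,"z":0.109,"wx":0,"wy":0,"wz":0}]'
python3 -m handwheel '[{"x":0,"y":0,"z":0,"wx":0,"wy":0,"wz":0},{"x":0,"y":0,"z":0.001,"wx":0,"wy":0,"wz":0},{"x":0,"y":0,"z":0.002,"wx":0,"wy":0,"wz":0},{"x":0,"y":0,"z":0.002,"wx":0,"wy":0,"wz":0}]'; python3 go.py .4965 .4095 .0085 60
```

```text
time: 16.32
position: [0.4948, 0.4117, 0.0106]
tool_rot: [2.723, 1.567, 0.0]
ft_force: [0.2, 0.0, -1.7]
grip_width: 0.182
grip_force: 39.7
time: 16.65
position: [0.4947, 0.4117, 0.0087]
tool_rot: [2.723, 1.567, 0.0]
ft_force: [-0.8, -0.2, -1.4]
grip_width: 0.18
grip_force: 39.7
t 16.65 pos [0.4947 0.4117 0.0087] ft [-0.8 -0.2 -1.4] grip 0.0156 39.7 q [-0.14  0.57 -0.78  1.63  0.44  1.12 -1.57]
shift [-0.001   0.0026  0.0002] turn [ 0.  -0.  -0.2]
```

```bash
python3 -m handwheel '[{"x":0,"y":0,"z":0.001,"wx":0,"wy":0,"wz":0},{"x":0,"y":0,"z":0.001,"wx":0,"wy":0,"wz":0},{"x":0,"y":0,"z":0.001,"wx":0,"wy":0,"wz":0}]'
python3 -m handwheel '[{"x":0,"y":0,"z":0,"wx":0,"wy":0,"wz":0},{"x":0,"y":0,"z":0,"wx":0,"wy":0,"wz":0},{"x":0,"y":0,"z":0,"wx":0,"wy":0,"wz":0},{"x":0,"y":0,"z":0,"wx":0,"wy":0,"wz":0},{"x":0,"y":0,"z":-0.02,"wx":0,"wy":0,"wz":0},{"x":0,"y":0,"z":-0.05,"wx":0,"wy":0,"wz":0},{"x":0,"y":0,"z":-0.08,"wx":0,"wy":0,"wz":0},{"x":0,"y":0,"z":-0.12,"wx":0,"wy":0,"wz":0},{"x":0,"y":0,"z":-0.12,"wx":0,"wy":0,"wz":0}]' 0.045
python3 -m handwheel '[{"x":0.03,"y":0.03,"z":0,"wx":0,"wy":0,"wz":0},{"x":0.03,"y":0.07,"z":0,"wx":0,"wy":0,"wz":0},{"x":0.03,"y":0.11,"z":0,"wx":0,"wy":0,"wz":0},{"x":0.03,"y":0.15,"z":0,"wx":0,"wy":0,"wz":0},{"x":0.03,"y":0.19,"z":0,"wx":0,"wy":0,"wz":0},{"x":0.03,"y":0.22,"z":0,"wx":0,"wy":0,"wz":0},{"x":0.03,"y":0.22,"z":0,"wx":0,"wy":0,"wz":0},{"x":0.03,"y":0.22,"z":0,"wx":0,"wy":0,"wz":0}]'
python3 - <<'E'
from h import *
d=ctrl.get_image("top")
for n,z,seed in(("L",.042,(216,182)),("M",.054,(190,177)),("S",.066,proj(d,[[.495,.412,.06]])[0])):
    g,u,cc,a,e=blue(d,seed,z);u*=np.sign(u[0]);print(n,"grip",g.round(4),a,cc.round(0),np.degrees(np.arctan2(u[1],u[0])).round(1),(g-.095*u).round(4))
im=np.hstack([cv2.resize(d["image"][130:260,130:260],(400,400),interpolation=cv2.INTER_CUBIC),cv2.resize(ctrl.get_image("side")["image"][230:330,200:300],(400,400),interpolation=cv2.INTER_CUBIC)])
cv2.imwrite("pics/n3.png",im[:,:,::-1])
E
```

```text
time: 16.9
position: [0.4949, 0.4119, 0.008]
tool_rot: [2.723, 1.567, 0.001]
ft_force: [0.8, -0.1, 0.3]
grip_width: 0.183
grip_force: 39.7
time: 17.65
position: [0.4976, 0.4156, 0.136]
tool_rot: [-2.721, -1.566, -0.019]
ft_force: [0.8, 1.6, 0.9]
grip_width: 0.513
grip_force: 0.0
time: 18.32
position: [0.702, 0.3243, 0.1262]
tool_rot: [2.726, 1.56, -0.002]
ft_force: [-0.4, 0.1, 1.0]
grip_width: 0.52
grip_force: 0.0
L grip [0.526  0.2886] 84 [215. 183.] -29.9 [0.4436 0.3359]
M grip [0.541  0.3558] 100 [190. 177.] 15.3 [0.4493 0.3308]
S grip [0.4965 0.413 ] 96 [167. 192.] 59.2 [0.4478 0.3314]
```

View pics/n3.png

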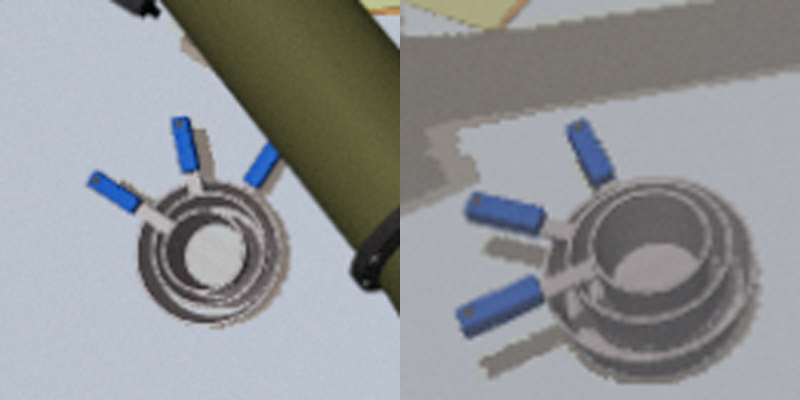

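The three pans are nested flat and concentric, with handle headings of about -30°, 15° and 59°. The grip spacing is about 70 mm and the robot is clear. (The large grip near (262,165) is only partly hidden by the arm.) I'm handing in.

```bash
python3 -c "
from bench import ctrl
print(ctrl.close_job())"
```

```text
the job is handed in; nothing more can be done
None
```

The three blue-handled pans are nested on the table with their handles fanned about 45° apart, the arm never went near the orange pan's place except passing above it, and I handed the job in at about 18 s; no verdict came back.

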